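# Make up the tin crate and hold the sample board in the colour reader

## Task

Set up this customer's colour match: set the two loose paint tins down upright in the crate's two free cells, one in each, without dropping them. Then take the customer's sample board (the tall, narrow one) out of the stand, pass it upright, foot end first, down through the slot in the colour reader's top and press it fully home against the sprung foot; the foot pushes it back up if you let go, so finish while still gripping the board and holding it down at the bottom. Leave the tin already in the crate, the two other boards and the glass jar as they are.

Things in the scene. Friction and masses are not known exactly. Their poses are not given: they have to be found in the camera images.
- tin_a: loose lever-lid paint tin, plain steel, 56 mm diameter, 80 mm tall, 0.2 to 0.3 kg, standing on the table beyond the crate in a row along world y with tin_b and the jar, in any order, at least 20 mm apart; origin at the centre of its underside, z up
- tin_b: second loose paint tin, the same as tin_a
- tin_c: third tin of the same kind, already standing in the crate's end cell 0; origin at the centre of its underside. To be left where it is
- jar: small glass jar with a brass screw cap, 54 mm diameter, 62 mm tall, standing in the row with the tins; origin at the centre of its underside. To be left alone
- crate: low plywood tin crate fixed to the table, 78 mm (x) by 222 mm (y), three cells in a row along its own y; walls 6 mm thick and 40 mm high above the table, cells 66 mm square inside, floor 8 mm above the table; origin at the centre of its underside
- cell0 (a point): centre of the floor of the crate's -y end cell, which tin_c occupies
- cell1 (a point): centre of the floor of the crate's middle cell (free); 8 mm above the table
- cell2 (a point): centre of the floor of the crate's +y end cell (free); 8 mm above the table
- stand: oak sample stand fixed to the table, 200 mm (x) by 90 mm (y) by 35 mm tall, with three grooves along its own y at x = -70, 0 and +70 mm, each 11 mm wide with its floor 12 mm above the table; one board, thickness along the stand's x, stands upright in each groove, in any order; origin at the centre of its underside
- sample: the customer's sample board, the tallest and narrowest of the three: 8 mm thick (its x), 46 mm wide (its y), 140 mm tall (its z), about 45 g, bare wood with paint on its lower part; origin at the centre of its lower (foot) end. It can be gripped across its thickness near the top
- sample_top (a point): centre of the top edge of the customer's sample board, 140 mm above its foot end
- board_wide: another board in the stand, 8 mm thick (x), 78 mm wide (y), 100 mm tall; origin at the centre of its lower end. To be left alone
- board_broad: another board in the stand, 8 mm thick (x), 66 mm wide (y), 110 mm tall; origin at the centre of its lower end. To be left alone
- reader: colour reader, a white bench instrument fixed to the table, about 150 mm (x) by 130 mm (y), 110 mm tall, with a lower sloping panel on its -x side; in its top a metal throat 44 by 82 mm with a vertical slot 10 mm (x) by 48 mm (y), 2 mm more than the sample board each way, its mouth chamfered 3 mm all round; origin at the centre of its underside
- slot (a point): centre of the slot's mouth on top of the reader, 118 mm above the table; axes as the reader's (x across the slot's 10 mm, y along its 48 mm, z up)
- reader_foot (a joint): sprung sample foot at the bottom of the slot, in m: 0 = up (its top 73 mm below the slot's mouth, 45 mm above the table), 0.010 = fully down against its stop (fully home: the board's foot end 83 mm below the mouth). The spring pushes up with 3 N at 0 and 6 N at 0.010
Not all that is in view belongs to the job. What is shaped like the sample but yellow is not meant.

How it is judged:
By the outcome, as a careful person would: the job done as asked, in the order asked, and still so for the second after the job is handed in, while the arm keeps its last pose, push and grip.
It also fails if it takes over 67 s, if anything falls off the work surface, if the arm or the gripper's body presses on something with over 40 N, if the wrist force passes 120 N, or if a joint passes its speed limit or range.

## Robot

A 6-joint arm with a two-finger parallel gripper is mounted at the origin on the work surface. World frame = base frame: x ahead of the robot, y to its left, z up, the work surface at z = 0. Lengths are in m, angles in rad, forces in N, time in s.
With the tool pointing down it reaches from about 0.275 to 0.875 m from the base axis. Payload 12.5 kg.
Tool frame: the origin (TCP) lies at the very end of the fingers, on their centre line; the grasp point (between the pads) lies 19 mm behind it; x points along the fingers, y is the direction in which the jaws open and shut, and the axes are right-handed (so a half turn about x gives the same grasp; the last joint's range is limited). The gripper opens to 85 mm and grips with 20 to 120 N. Pads are 22 mm wide; open, the fingers measure 114 mm over their backs; the gripper's body (76 mm by 85 mm) begins 54 mm behind the grasp point. The pads swing forward as they close: fully open they stand 13 mm farther back than shut.
Start: joints at [1.067, 0.351, 1.652, -0, 1.139, -0.085], TCP at [0.224, 0.502, 0.231] pointing down, gripper open.
Joint ranges: [-2.75, 2.75], [-0.79, 2.1], [0.01, 2.65], [-1.57, 4.71], [0.07, 3.14], [-2.87, 2.87]. Speed limits (rad/s): [2.22, 2.22, 2.79, 3.14, 3.14, 3.14].

## Interface

Orientations are given as a 3x3 rotation matrix whose columns are the frame's x, y, z axes.
In Python, from bench import manip gives the robot as it stands. Calls block until the motion is done:
- manip.move_ptp(position, orientation): joint-space move of the TCP to a pose.
- manip.move_l(position, attitude=None, max_speed=0.15): straight line of the TCP; attitude=None keeps the orientation; max_speed is the mean speed in m/s.
- manip.move_j(angles): joint-space move.
- manip.set_gripper(opening, effort=None): opening from 0.0 (shut) to 1.0 (fully open); effort is the grip in N (None keeps the last); returns when the fingers have stopped.
- manip.dwell(seconds).
- manip.inverse_kinematics(position, orientation): joint angles nearest the present ones, or None.
- manip.grab_frame(name): name is "scene" or "side" or "wrist"; returns (picture, depth): 400x640x3 uint8, red, green, blue; 400x640 float32, m along the optical axis (not along the pixel's ray), 0 where there is no reading.
- manip.get_calibration(name): a dict with "camera_matrix" (3x3 intrinsics, pixels), "k1" (the pictures are not rectified: a ray, as slopes to the right and down, at radius r is drawn at 1 + k1 r^2 times it, then the intrinsics apply), "R" (3x3) and "t" (3): a world point X has camera coordinates R X + t. Camera axes: x right, y down, z forward; pixel columns grow to the right and rows downward; lengths in m; the calibration is good to about 2 mm. A picture is of the moment at which its call begins: read the wrist's pose just before it. get_calibration takes no time and is no camera call; for the wrist camera it gives the pose at the moment of the call.
A pose or a line that the arm cannot do raises manip.Unreachable and nothing moves.
- manip.sign_off(): hands the job in, once; it reports no verdict.
Trained networks look in the newest picture that a camera, given by its name, has taken for a name from the list of things; names that differ only in an ending like _2 or _b are one class to them, and where a whole thing is asked for, a point or a joint stands for the part that bears it (a point fixed in the world has none). Each returns a list of dicts, best first, with "confidence" (0 to 1); they miss things now and then, are a little off and sometimes report something else, mostly with a low value. They report only what shows in the picture. A call takes as long as a camera call. They do not tell look-alikes from the thing itself.
- manip.look_for(camera, name): "at" ([x, y, z] in m, in world coordinates, good to about 4 mm: the middle of the surface that is visible of it).
Readings, each from a call of its own:
- manip.current_time(): time.
- manip.current_qpos(): joint angles.
- manip.current_joint_vel(): joint speeds.
- manip.current_joint_torque(): joint torques, N m.
- manip.current_ee_pos(): TCP position.
- manip.current_tcp_rot(): TCP orientation.
- manip.current_force(): force on the tool from outside, world axes, zero at the start.
- manip.current_ft_torque(): the same for the moment, N m.
- manip.current_grip_width(): opening from 0.0 (shut) to 1.0 (fully open).
Only numpy, scipy, OpenCV 4.12 (cv2) and the standard library are available. Lean on these libraries where they do the work, as an engineer would, in place of code of your own. Each camera call takes 0.05 s, during which the arm holds its last target. There are 200 camera calls.

## Working session

There is one attempt and no reset: what is moved stays moved. The work goes in short steps, each a Python script; the robot and the scene stay as the last script left them, time stands still between calls to the robot, and variables do not carry over. Pictures are saved under pics/ and viewed, about 8 in all and at most 12, crops included, and the job is handed in when it is done.

```bash
mkdir -p pics; ls; cat > h.py <<'E'
import numpy as np, cv2
from bench import manip as m
def frame(cam):
    c=m.get_calibration(cam); rgb,d=m.grab_frame(cam); return c,rgb,d
def save(rgb,name,up=1):
    if up!=1: rgb=cv2.resize(rgb,None,fx=up,fy=up,interpolation=cv2.INTER_CUBIC)
    cv2.imwrite('pics/'+name,cv2.cvtColor(rgb,cv2.COLOR_RGB2BGR))
def cloud(c,d):
    K=np.array(c['camera_matrix']); h,w=d.shape
    u,v=np.meshgrid(np.arange(w),np.arange(h))
    p=np.stack([u,v],-1).reshape(-1,1,2).astype(float)
    # r is the undistorted slope radius: x_d = x(1+k1 r^2) = OpenCV model
    s=cv2.undistortPoints(p,K,np.array([c['k1'],0,0,0,0.])).reshape(h,w,2)
    X=np.dstack([s*d[...,None],d]).astype(float)
    X=(X-np.array(c['t']))@np.array(c['R'])
    X[d<=0]=np.nan
    return X
def project(c,P):
    R=np.array(c['R']);return cv2.projectPoints(np.atleast_2d(P).astype(float),cv2.Rodrigues(R)[0],np.array(c['t'],float),np.array(c['camera_matrix']),np.array([c['k1'],0,0,0,0.]))[0].reshape(-1,2)
def down(yaw): # tool x down, jaw axis y at yaw in world
    x=np.array([0,0,-1.]);y=np.array([np.cos(yaw),np.sin(yaw),0]);return np.stack([x,y,np.cross(x,y)],1)
E
python3 - <<'E'
from h import *
ims=[]
for cam in ['scene','side']:
    c,rgb,d=frame(cam); np.savez(cam+'0.npz',rgb=rgb,d=d,K=c['camera_matrix'],k1=c['k1'],R=c['R'],t=c['t'])
    save(rgb,cam+'0.png',1.25)
    R=np.array(c['R']);print(cam,'pos',(-R.T@np.array(c['t'])).round(3),'fwd',R[2].round(2))
    for n in ['tin_a','tin_c','jar','crate','stand','sample','board_wide','board_broad','reader','slot']:
        try:
            for r in m.look_for(cam,n): print(cam,n,round(r['confidence'],2),np.round(r['at'],3),project(c,r['at'])[0].round())
        except Exception as e: print(n,e)
print(m.current_time(), m.current_ee_pos(), m.current_tcp_rot().round(3) if hasattr(m.current_tcp_rot(),'round') else m.current_tcp_rot())
E
```

```text
pics
scene pos [ 1.111 -0.511  0.977] fwd [-0.49  0.42 -0.76]
scene tin_a 0.73 [ 0.533 -0.296  0.094] [244. 255.]
scene tin_a 0.64 [0.636 0.27  0.068] [405. 183.]
scene tin_a 0.63 [0.451 0.175 0.075] [346. 166.]
scene tin_a 0.61 [0.626 0.183 0.063] [385. 196.]
scene tin_a 0.49 [ 0.553 -0.09   0.105] [306. 218.]
scene tin_a 0.34 [ 0.597 -0.314  0.106] [251. 271.]
scene tin_c 0.73 [ 0.533 -0.296  0.094] [244. 255.]
scene tin_c 0.64 [0.636 0.27  0.068] [405. 183.]
scene tin_c 0.63 [0.451 0.175 0.075] [346. 166.]
scene tin_c 0.61 [0.626 0.183 0.063] [385. 196.]
scene tin_c 0.49 [ 0.553 -0.09   0.105] [306. 218.]
scene tin_c 0.34 [ 0.597 -0.314  0.106] [251. 271.]
scene jar 0.64 [0.65  0.092 0.051] [370. 217.]
scene crate 0.95 [0.441 0.281 0.026] [364. 161.]
scene stand 0.69 [ 0.587 -0.316  0.034] [252. 283.]
scene stand 0.62 [ 0.462 -0.272  0.079] [239. 238.]
scene stand 0.2 [ 0.6   -0.311  0.107] [253. 271.]
scene sample 0.85 [ 0.686 -0.458  0.092] [224. 332.]
scene sample 0.6 [0.442 0.284 0.025] [365. 161.]
scene sample 0.58 [ 0.601 -0.312  0.108] [253. 271.]
scene board_wide 0.76 [ 0.
[... 623 characters left out ...]
041] [317. 177.]
side crate 0.95 [0.423 0.278 0.019] [230. 180.]
side stand 0.68 [ 0.499 -0.316  0.032] [386. 286.]
side stand 0.42 [0.423 0.278 0.025] [229. 178.]
side sample 0.78 [ 0.676 -0.463  0.085] [486. 272.]
side sample 0.73 [ 0.592 -0.314  0.103] [415. 247.]
side sample 0.62 [0.423 0.279 0.023] [229. 179.]
side board_wide 0.92 [ 0.458 -0.278  0.08 ] [365. 274.]
side board_broad 0.72 [ 0.528 -0.297  0.083] [391. 262.]
side board_broad 0.18 [ 0.456 -0.276  0.076] [363. 275.]
side reader 0.72 [ 0.495 -0.102  0.098] [327. 219.]
side slot 0.81 [ 0.497 -0.102  0.097] [327. 219.]
1.1 [0.22363454 0.5024703  0.23129713] [[-0.     0.407  0.914]
 [ 0.     0.914 -0.407]
 [-1.     0.    -0.   ]]
```

View pics/scene0.png

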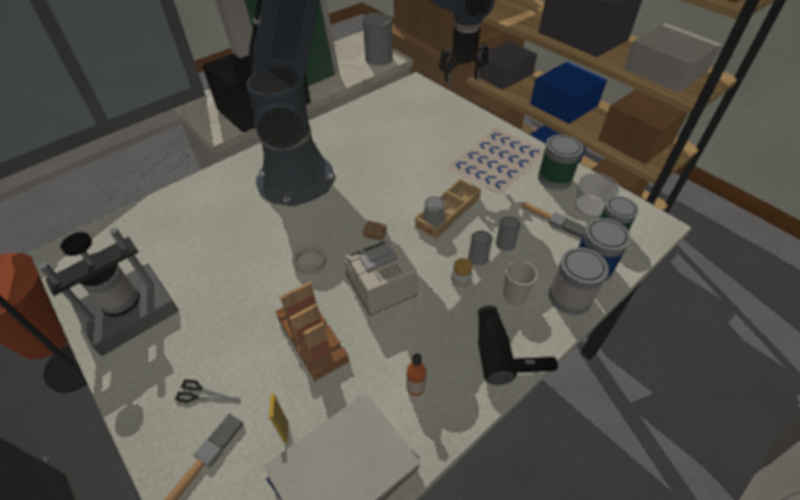

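```bash
python3 - <<'E'
from h import *
S={}
for cam in ['scene','side']:
    z=np.load(cam+'0.npz'); c={k:z[k] for k in['K','k1','R','t']}; c['camera_matrix']=c['K']; c['k1']=float(c['k1']); X=cloud(c,z['d']); P=X.reshape(-1,3); P=P[np.isfinite(P[:,0])]
    tb=P[(abs(P[:,2])<.01)]; print(cam,'table z',np.median(tb[:,2]))
    def reg(n,x0,x1,y0,y1,z0,z1):
        q=P[(P[:,0]>x0)&(P[:,0]<x1)&(P[:,1]>y0)&(P[:,1]<y1)&(P[:,2]>z0)&(P[:,2]<z1)]
        if len(q)<8: print(n,len(q));return
        lo,hi=np.percentile(q,[3,97],axis=0); rect=cv2.minAreaRect((q[:,:2]*1000).astype(np.float32))
        print(n,len(q),'mid',((lo+hi)/2).round(4),'ext',(hi-lo).round(4),'medz',np.median(q[:,2]).round(4),'rect',np.round(rect[0],1),np.round(rect[1],1),round(rect[2],1))
    reg('tin1',.58,.69,.22,.33,.07,.095)
    reg('tin2',.56,.69,.13,.225,.07,.095)
    reg('jar',.58,.70,.04,.13,.05,.08)
    reg('tinc',.38,.5,.11,.24,.07,.1)
    reg('cratetop',.34,.54,.1,.42,.034,.047)
    reg('wide',.42,.5,-.36,-.2,.085,.13)
    reg('broad',.5,.56,-.36,-.2,.095,.13)
    reg('sample',.57,.63,-.37,-.25,.10,.17)
    reg('sampletop',.57,.63,-.37,-.25,.145,.17)
    reg('yellow',.64,.73,-.53,-.40,.01,.2)
    reg('throat',.45,.65,-.18,.0,.113,.13)
    reg('readertop',.4,.68,-.22,.03,.103,.113)
    reg('stand',.4,.7,-.4,-.2,.03,.04)
E
```

```text
scene table z -0.0009965094820193728
tin1 189 mid [0.632  0.2837 0.0767] ext [0.0506 0.0521 0.0111] medz 0.0792 rect [630.3 283.8] [53.8 58. ] 37.6
tin2 204 mid [0.6196 0.1896 0.0774] ext [0.0516 0.0501 0.0101] medz 0.0791 rect [618.5 190.6] [56.2 56.1] 23.9
jar 166 mid [0.6416 0.0989 0.058 ] ext [0.0426 0.043  0.0121] medz 0.0604 rect [640.3  99.4] [45.5 47.9] 75.2
tinc 198 mid [0.449  0.1826 0.0813] ext [0.0498 0.0505 0.018 ] medz 0.0866 rect [447.1 184.8] [52.4 59.8] 47.3
cratetop 309 mid [0.4385 0.2548 0.0385] ext [0.0981 0.2204 0.0085] medz 0.0378 rect [437.7 255.2] [ 81.8 225.3] 8.9
wide 212 mid [ 0.4646 -0.2743  0.0998] ext [0.0142 0.0731 0.0277] medz 0.1035 rect [ 463.6 -273.5] [78.6 11.1] 82.1
broad 192 mid [ 0.5333 -0.2959  0.1093] ext [0.0135 0.0624 0.0279] medz 0.112 rect [ 532.4 -295.5] [66.5 11.1] 82.4
sample 236 mid [ 0.6017 -0.3114  0.1269] ext [0.0112 0.0435 0.0506] medz 0.1318 rect [ 600.9 -311.2] [45.7 10.8] 82.3
sampletop 66 mid [ 0.6014 -0.3102  0.1496] ext [0.0112 0.0423 0.0075] medz 0.1503 rect [ 600.2 -310.7] [45.1  9.5] 81.9
yellow 330 mid [ 0.6822 -0.4626  0
[... 1277 characters left out ...]
d [ 0.5958 -0.3091  0.1279] ext [0.0097 0.0441 0.0535] medz 0.1329 rect [ 597.4 -308.5] [46.9 10.8] 82.5
sampletop 98 mid [ 0.5966 -0.3087  0.1506] ext [0.0109 0.0442 0.0096] medz 0.1525 rect [ 597.7 -308.4] [46.7 10.3] 84.2
yellow 676 mid [ 0.6758 -0.4615  0.0788] ext [0.0347 0.0292 0.1255] medz 0.0871 rect [ 678.3 -462. ] [11.  48.2] 55.6
throat 627 mid [ 0.535  -0.0768  0.1176] ext [0.0935 0.1061 0.009 ] medz 0.118 rect [537.6 -77.3] [127.2  95.8] 76.3
readertop 882 mid [ 0.5293 -0.0764  0.1082] ext [0.1191 0.1319 0.0093] medz 0.1112 rect [529.1 -73.3] [132.7 120.1] 77.0
stand 1356 mid [ 0.5249 -0.2938  0.0355] ext [0.1869 0.0959 0.0075] medz 0.0364 rect [ 529.7 -290.9] [ 94.  199.5] 82.2
```

The scene picture shows the crate at (448,208) with tin_c in its near end. The loose tins are at (480,247) and (508,232) and the jar at (462,272). The reader is at (380,270) and the stand at (312,330).

Two things are shaped like the sample: the tall narrow wooden board in the stand (about 315,320) and the yellow board (278,418). The stand's +x board is the one meant: it is bare wood, 46 mm wide, and its top is at z≈0.151. The yellow one stands outside the stand.

Next I take wrist views. I start over the crate, and enlarge a crop of the stand from the side camera.

```bash
cat >> h.py <<'E'
def pts(X):
    P=X.reshape(-1,3); return P[np.isfinite(P[:,0])]
def reg(P,n,x0,x1,y0,y1,z0,z1):
    q=P[(P[:,0]>x0)&(P[:,0]<x1)&(P[:,1]>y0)&(P[:,1]<y1)&(P[:,2]>z0)&(P[:,2]<z1)]
    if len(q)<8: print(n,len(q));return
    lo,hi=np.percentile(q,[1,99],axis=0); r=cv2.minAreaRect((q[:,:2]*1000).astype(np.float32))
    print(n,len(q),'mid',((lo+hi)/2).round(4),'ext',(hi-lo).round(4),'medz',np.median(q[:,2]).round(4),'rect',np.round(r[0],1),np.round(r[1],1),round(r[2],1))
E
python3 - <<'E'
from h import *
z=np.load('side0.npz'); a=z['rgb'][200:330,320:520]; save(a,'crop_side.png',3)
c={k:z[k] for k in['K','k1','R','t']}; c['camera_matrix']=c['K'];c['k1']=float(c['k1'])
P=pts(cloud(c,z['d']))
# obstacles around tins in x-strip
for n,x0,x1,y0,y1 in [('beyond1',.665,.78,.25,.32),('beyond2',.655,.78,.155,.225),('before1',.5,.595,.25,.32),('before2',.5,.58,.155,.225)]: reg(P,n,x0,x1,y0,y1,.012,.2)
t0=m.current_time()
m.move_ptp([.51,.24,.36],down(np.radians(0)))
c,rgb,d=frame('wrist'); R=np.array(c['R']);print('wrist cam',(-R.T@np.array(c['t'])).round(3),R.round(2).tolist(),m.current_time()-t0)
save(rgb,'w1.png'); P=pts(cloud(c,d)); np.save('w1P.npy',P)
print('table',np.median(P[abs(P[:,2])<.01][:,2]))
reg(P,'tin1',.58,.69,.235,.33,.07,.095)
reg(P,'tin2',.56,.67,.145,.225,.07,.095)
reg(P,'tinc',.38,.5,.13,.24,.075,.1)
reg(P,'crate',.34,.54,.1,.42,.034,.047)
reg(P,'jar',.58,.70,.04,.13,.05,.08)
print(m.current_qpos())
E
```

```text
beyond1 0
beyond2 181 mid [0.7528 0.1798 0.0575] ext [0.0523 0.0491 0.086 ] medz 0.0733 rect [749.1 184.7] [69.3 28.2] 39.2
before1 0
before2 0
wrist cam [0.51  0.324 0.502] [[1.0, 0.0, 0.0], [0.0, -0.95, 0.33], [0.0, -0.33, -0.95]] 1.5667
table -0.0004187772854228909
tin1 1337 mid [0.6299 0.2869 0.0797] ext [0.0538 0.053  0.0059] medz 0.0804 rect [630.8 286.4] [56.2 56.6] 50.0
tin2 1140 mid [0.6155 0.1911 0.0786] ext [0.054  0.0537 0.007 ] medz 0.0802 rect [616. 191.] [56.7 57.1] 44.4
tinc 1172 mid [0.4445 0.1847 0.0833] ext [0.0536 0.0543 0.0136] medz 0.0881 rect [444.2 184.3] [57.3 56.7] 59.1
crate 1810 mid [0.4348 0.258  0.0387] ext [0.1037 0.2172 0.0086] medz 0.0393 rect [435.6 252.8] [ 79.6 228.3] 9.0
jar 674 mid [0.6371 0.1014 0.0572] ext [0.0454 0.0453 0.0129] medz 0.0617 rect [637.3 100.5] [46.9 47.7] 4.6
[3.58945263e-01 2.79078436e-01 1.43464783e+00 1.84072152e-04
 1.42853952e+00 3.56987980e-01]
```

```bash
python3 - <<'E'
import cv2,numpy as np
a=cv2.imread('pics/w1.png');b=cv2.imread('pics/crop_side.png')
b=cv2.resize(b,(300,195));s=cv2.copyMakeBorder(b,0,a.shape[0]-195,0,0,cv2.BORDER_CONSTANT)
o=np.hstack([a[:, :],s]);cv2.imwrite('pics/combo1.png',cv2.resize(o,(800,int(o.shape[0]*800/o.shape[1]))))
E
```

```text
(no output)
```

View pics/crop_side.png

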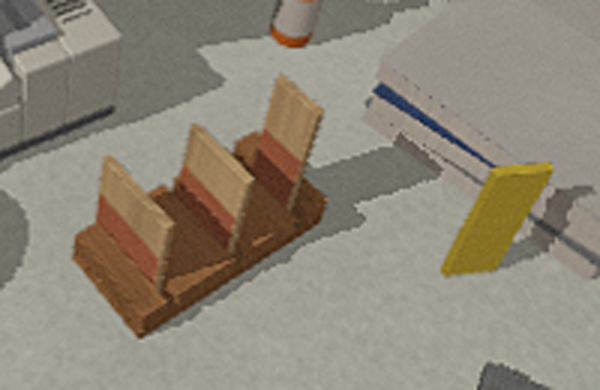

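View pics/w1.png

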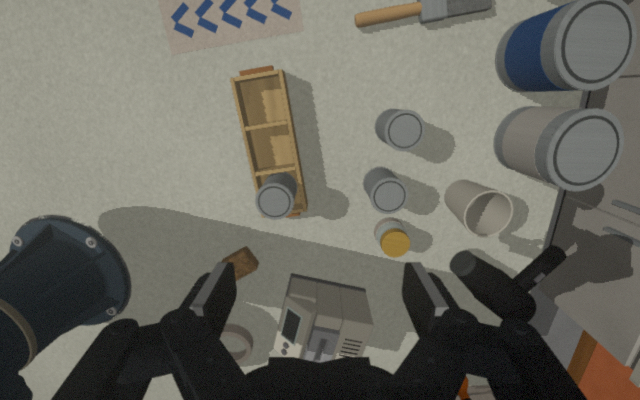

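The crop confirms it: the far board (295,135) in the stand is the tallest and narrowest wooden one, and the yellow one (497,220) is the decoy. The wrist view shows the tins at (404,130) and (387,193), the jar's gold cap at (395,242), and cells 1 and 2 of the crate empty. All three cameras agree within about 4 mm. I place the first tin in cell 2.

```bash
cat >> h.py <<'E'
CR=np.array([.436,.2535]); CY=np.radians(9.0)
def cell(i): return CR+(i-1)*.072*np.array([-np.sin(CY),np.cos(CY)])
def place(src,dst,up=.135):
    m.set_gripper(1.0,effort=50)
    m.move_ptp([*src,up],down(0))
    m.move_l([*src,.038],max_speed=.2)
    m.set_gripper(0.0,effort=50); print('width',m.current_grip_width())
    f0=np.array(m.current_force())
    m.move_l([*src,up],max_speed=.2); f=np.array(m.current_force())
    print('lifted force',(f-f0).round(1),'width',m.current_grip_width())
    m.move_l([*dst,up],down(CY),max_speed=.25)
    m.move_l([*dst,.054],max_speed=.2)
    f0=np.array(m.current_force()); z=.050
    while z>=.0435:
        m.move_l([*dst,z],max_speed=.04); f=np.array(m.current_force())-f0
        if f[2]>4: break
        z-=.0015
    print('set z',z,f.round(1),'t',m.current_time())
E
python3 - <<'E'
from h import *
place([.630,.286],cell(2))
c,rgb,d=frame('wrist'); save(rgb[150:,:],'w2.png'); print(cell(2))
P=pts(cloud(c,d)); reg(P,'crate',.34,.54,.1,.42,.034,.047)
E
```

```text
width 0.6472587896204341
lifted force [  1.6   0.4 -10.1] width 0.6434269026579034
set z 0.047 [-2.5 -1.6 11.1] t 7.85
[0.42473672 0.32461356]
crate 4402 mid [0.4266 0.306  0.0403] ext [0.091  0.1266 0.012 ] medz 0.0394 rect [427.3 302.8] [ 78.4 125.7] 9.0
```

View pics/w2.png

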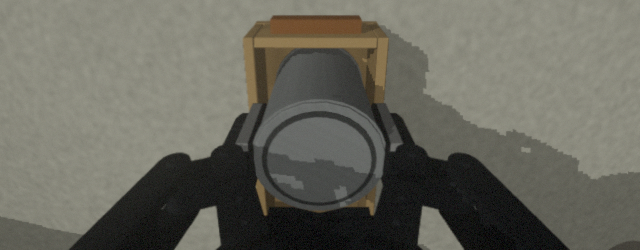

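The picture shows the tin inside cell 2, between the end wall at (315,40) and the divider. Contact came at the expected height, so I release it and do the second tin.

```bash
python3 - <<'E'
from h import *
m.set_gripper(1.0); p=m.current_ee_pos(); m.move_l([p[0],p[1],.135],max_speed=.2)
place([.616,.191],cell(1))
c,rgb,d=frame('wrist')
m.set_gripper(1.0); m.move_l([*cell(1),.2],max_speed=.25)
m.move_ptp([.45,.17,.36],down(0))
c,rgb,d=frame('wrist'); save(rgb,'w3.png'); P=pts(cloud(c,d))
for i in range(3):
    x,y=cell(i); reg(P,f'tin cell{i} {cell(i).round(4)}',x-.034,x+.034,y-.034,y+.034,.075,.1)
reg(P,'jar',.58,.70,.04,.13,.05,.08); print(m.current_time())
# reader view
m.move_ptp([.53,-.16,.36],down(np.radians(-14)))
c,rgb,d=frame('wrist'); save(rgb,'w4.png'); np.savez('w4.npz',X=cloud(c,d),rgb=rgb); P=pts(cloud(c,d))
reg(P,'throat',.45,.65,-.18,.0,.113,.13); print(m.current_time())
for r in m.look_for('wrist','slot'): print('slot',round(r['confidence'],2),np.round(r['at'],4),project(c,r['at'])[0].round())
E
```

```text
width 0.6474109877470777
lifted force [  0.7   0.  -11.3] width 0.65156274886554
set z 0.047 [-2.8 -1.4  8.9] t 13.925
tin cell0 [0.4473 0.1824] 1330 mid [0.4441 0.1845 0.0879] ext [0.0542 0.0533 0.0044] medz 0.0881 rect [444.  184.3] [56.8 56.4] 44.9
tin cell1 [0.436  0.2535] 1548 mid [0.437  0.2536 0.0879] ext [0.0532 0.0532 0.005 ] medz 0.0883 rect [436.9 253.6] [56. 56.] 0.7
tin cell2 [0.4247 0.3246] 1774 mid [0.4258 0.3244 0.0877] ext [0.0539 0.0543 0.0053] medz 0.0881 rect [425.7 324.9] [56.  56.8] 47.1
jar 761 mid [0.6376 0.1018 0.0574] ext [0.0449 0.0453 0.0125] medz 0.0616 rect [637.9 100.9] [47.8 47. ] 88.0
15.95
throat 2125 mid [ 0.5135 -0.0698  0.1168] ext [0.0547 0.0817 0.0054] medz 0.1174 rect [534.1 -75.3] [80.9 86.6] 76.1
17.2833
slot 0.75 [ 0.5185 -0.0679  0.1129] [291. 100.]
```

```bash
python3 - <<'E'
import cv2,numpy as np
a=cv2.imread('pics/w3.png');b=cv2.imread('pics/w4.png')
cv2.imwrite('pics/combo2.png',cv2.resize(np.hstack([a[:300,100:500],b[:300,100:500]]),(800,300)))
E
```

```text
(no output)
```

View pics/combo2.png

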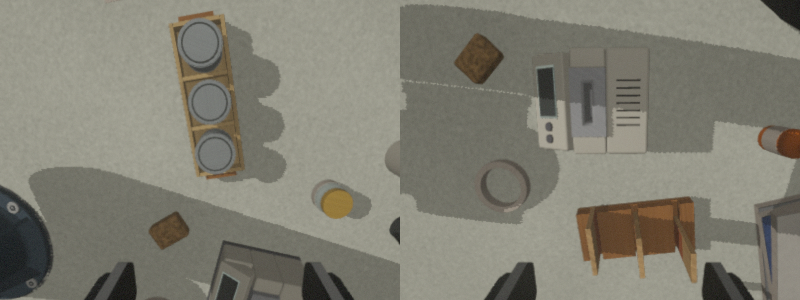

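Both tins stand upright in cells 1 and 2 with tops at 88 mm, and tin_c and the jar haven't moved. The slot shows at w4 pixel (287,102). Next come close views of the slot from two places, and of the sample.

```bash
cat >> h.py <<'E'
def backproj(c,uv,z):
    K=np.array(c['camera_matrix']);R=np.array(c['R']);C=-R.T@np.array(c['t'])
    s=cv2.undistortPoints(np.asarray(uv,float).reshape(-1,1,2),K,np.array([c['k1'],0,0,0,0.])).reshape(-1,2)
    r=np.c_[s,np.ones(len(s))]@R
    return C+r*((z-C[2])/r[:,2])[:,None]
E
python3 - <<'E'
from h import *
import pickle
yaw=np.radians(-14.3); s=np.array([.5185,-.068]); ny=np.array([-np.sin(yaw),np.cos(yaw)])
V=[]
for off,z in [(-.075,.25),(-.055,.30)]:
    m.move_ptp([*(s+off*ny),z],down(yaw)); c,rgb,d=frame('wrist'); V.append((c,rgb,d))
save(V[0][1],'w5.png')
b=np.array([.598,-.310]); yb=np.radians(-7.8); nb=np.array([-np.sin(yb),np.cos(yb)])
for off,z in [(-.07,.28),(-.04,.31)]:
    m.move_ptp([*(b+off*nb),z],down(yb)); c,rgb,d=frame('wrist'); V.append((c,rgb,d))
save(V[2][1],'w6.png')
pickle.dump(V,open('V.pkl','wb')); print(m.current_time())
for c,rgb,d in V[:2]:
    X=cloud(c,d); P=pts(X); reg(P,'throat?',.47,.56,-.13,0,.1155,.122)
    print(project(c,[*s,.118]))
for c,rgb,d in V[2:]:
    P=pts(cloud(c,d)); reg(P,'top',.56,.63,-.36,-.26,.146,.16); reg(P,'board',.56,.63,-.36,-.26,.09,.146)
E
python3 -c "
import cv2,numpy as np
a=cv2.imread('pics/w5.png');b=cv2.imread('pics/w6.png')
cv2.imwrite('pics/combo3.png',np.hstack([a[0:320,120:520],b[0:320,120:520]]))"
```

```text
19.75
throat? 3834 mid [ 0.5139 -0.0697  0.1175] ext [0.0549 0.0824 0.0035] medz 0.1175 rect [513.3 -69.8] [81.4 44.2] 75.9
[[316.05735618 112.0218885 ]]
throat? 2622 mid [ 0.5136 -0.0697  0.1175] ext [0.0546 0.0829 0.0035] medz 0.1175 rect [513.3 -69.9] [81.6 43.8] 76.5
[[315.06517802 129.55075752]]
top 474 mid [ 0.5984 -0.3107  0.1515] ext [0.012  0.044  0.0035] medz 0.1515 rect [ 598.4 -310.8] [44.8  7.3] 82.3
board 0
top 336 mid [ 0.5986 -0.3101  0.1516] ext [0.0113 0.0453 0.0035] medz 0.1514 rect [ 598.1 -310.1] [45.9  7.1] 82.4
board 25 mid [ 0.6017 -0.2874  0.1143] ext [0.0067 0.0009 0.0481] medz 0.1235 rect [ 601.7 -287.4] [0.2 6.8] 83.6
```

View pics/combo3.png

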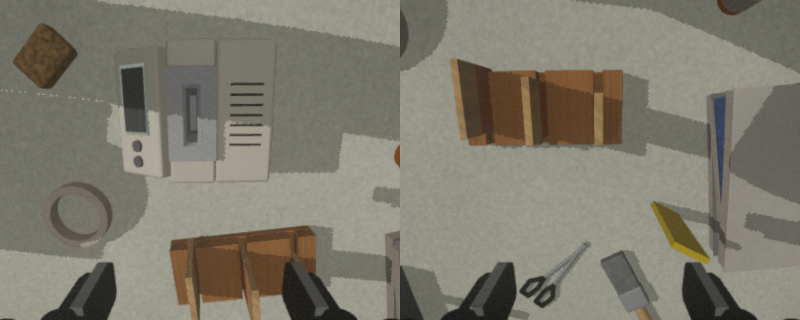

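The slot is the dark rectangle in the throat at combo (192,115), and the sample is the thin board at combo (598,120). Next I check that the slot is centred in the throat, then grasp.

```bash
python3 - <<'E'
from h import *
import pickle
V=pickle.load(open('V.pkl','rb'))
T=np.array([.5133,-.0698]);yaw=np.radians(-13.8);ex=np.array([np.cos(yaw),np.sin(yaw)]);ey=np.array([-ex[1],ex[0]])
for c,rgb,d in V[:2]:
    xs=np.arange(-.022,.0221,.0005); ys=np.arange(-.041,.0411,.0005)
    gx,gy=np.meshgrid(xs,ys); W=np.c_[T+gx.reshape(-1,1)*ex+gy.reshape(-1,1)*ey,np.full(gx.size,.1175)]
    uv=project(c,W).astype(np.float32).reshape(*gx.shape,2)
    g=cv2.remap(cv2.cvtColor(rgb,cv2.COLOR_RGB2GRAY),uv[...,0],uv[...,1],cv2.INTER_LINEAR).astype(float)
    save(np.repeat(g[...,None],3,2).astype(np.uint8),'rect%d.png'%(uv[0,0,0]),1)
    px=g[abs(ys)<.015].mean(0); py=g[:,abs(xs)<.003].mean(1)
    print('x',[(round(x*1000,1),int(v)) for x,v in zip(xs[::2],px[::2])])
    print('y',[(round(x*1000,1),int(v)) for x,v in zip(ys[::3],py[::3])])
E
```

```text
x [(np.float64(-22.0), 107), (np.float64(-21.0), 116), (np.float64(-20.0), 119), (np.float64(-19.0), 120), (np.float64(-18.0), 120), (np.float64(-17.0), 120), (np.float64(-16.0), 120), (np.float64(-15.0), 121), (np.float64(-14.0), 121), (np.float64(-13.0), 120), (np.float64(-12.0), 120), (np.float64(-11.0), 119), (np.float64(-10.0), 119), (np.float64(-9.0), 118), (np.float64(-8.0), 110), (np.float64(-7.0), 96), (np.float64(-6.0), 89), (np.float64(-5.0), 83), (np.float64(-4.0), 73), (np.float64(-3.0), 67), (np.float64(-2.0), 70), (np.float64(-1.0), 86), (np.float64(0.0), 95), (np.float64(1.0), 96), (np.float64(2.0), 96), (np.float64(3.0), 95), (np.float64(4.0), 91), (np.float64(5.0), 92), (np.float64(6.0), 106), (np.float64(7.0), 112), (np.float64(8.0), 113), (np.float64(9.0), 113), (np.float64(10.0), 115), (np.float64(11.0), 116), (np.float64(12.0), 116), (np.float64(13.0), 116), (np.float64(14.0), 116), (np.float64(15.0), 115), (np.float64(16.0), 114), (np.float64(17.0), 114), (np.float64(18.0), 115), (np.float64(19.0), 115), (np.float64(20.0), 115), (np.float64(21.0), 114), (np.flo
[... 3150 characters left out ...]
0), (np.float64(-2.0), 89), (np.float64(-0.5), 89), (np.float64(1.0), 90), (np.float64(2.5), 89), (np.float64(4.0), 88), (np.float64(5.5), 89), (np.float64(7.0), 89), (np.float64(8.5), 88), (np.float64(10.0), 90), (np.float64(11.5), 89), (np.float64(13.0), 89), (np.float64(14.5), 89), (np.float64(16.0), 89), (np.float64(17.5), 89), (np.float64(19.0), 90), (np.float64(20.5), 84), (np.float64(22.0), 71), (np.float64(23.5), 73), (np.float64(25.0), 87), (np.float64(26.5), 92), (np.float64(28.0), 98), (np.float64(29.5), 100), (np.float64(31.0), 100), (np.float64(32.5), 102), (np.float64(34.0), 102), (np.float64(35.5), 102), (np.float64(37.0), 100), (np.float64(38.5), 100), (np.float64(40.0), 98)]
```

The slot is centred in the throat: (0.5133, -0.0697), yaw about -13.8°. I grasp the sample, lift it, and check how it sits in the hand.

```bash
python3 - <<'E'
from h import *
yb=np.radians(-7.7); b=[.5984,-.3106]
m.set_gripper(0.5,effort=70)
m.move_ptp([*b,.20],down(yb)); m.move_l([*b,.114],max_speed=.12)
f0=np.array(m.current_force()); m.set_gripper(0.0,effort=70); print('width*85',m.current_grip_width()*85,(np.array(m.current_force())-f0).round(1),m.current_ee_pos())
m.move_l([*b,.15],max_speed=.06); m.move_l([*b,.255],max_speed=.2)
print('w',m.current_grip_width()*85)
s=[.5133,-.0697]; m.move_l([*s,.255],down(np.radians(-13.8)),max_speed=.2)
c,rgb,d=frame('wrist'); save(rgb,'w7.png')
X=cloud(c,d); p=np.array(m.current_ee_pos());R=np.array(m.current_tcp_rot()); print(p,m.current_time())
Q=(pts(X)-p)@R  # tool frame: x down, y jaw, z width
q=Q[(abs(Q[:,1])<.012)&(abs(Q[:,2])<.05)&(Q[:,0]>-.06)&(Q[:,0]<.11)]
for a in np.arange(-.06,.11,.01):
    k=q[(q[:,0]>=a)&(q[:,0]<a+.01)]
    if len(k)>4: print(round(a,3),len(k),'y',(np.percentile(k[:,1],[2,50,98])*1000).round(1),'z',(np.percentile(k[:,2],[2,50,98])*1000).round(1))
c2,rgb2,d2=frame('side'); save(rgb2[130:290,230:430],'s7.png',3)
Q2=(pts(cloud(c2,d2))-p)@R
q=Q2[(abs(Q2[:,1])<.015)&(abs(Q2[:,2])<.045)&(Q2[:,0]>.0)&(Q2[:,0]<.125)]
for a in np.arange(0,.12,.01):
    k=q[(q[:,0]>=a)&(q[:,0]<a+.01)]
    if len(k)>4: print('side',round(a,3),len(k),'y',(np.percentile(k[:,1],[5,50,95])*1000).round(1),'z',(np.percentile(k[:,2],[3,50,97])*1000).round(1))
print('xmax',np.percentile(q[:,0],99.5) if len(q) else None)
E
python3 -c "
import cv2,numpy as np
a=cv2.resize(cv2.imread('pics/w7.png'),(520,325));b=cv2.imread('pics/s7.png');b=cv2.resize(b,(406,325))[:,:280]
cv2.imwrite('pics/combo4.png',np.hstack([a,b]))"
```

```text
width*85 7.614529701617734 [-2.8 -0.3  5.7] [ 0.59858667 -0.31074049  0.11477302]
w 7.239095800846787
[ 0.51347525 -0.07037599  0.25481764] 24.9583
-0.06 720 y [-11.7  -5.   11.7] z [-12.1 -11.3   9.3]
-0.05 830 y [-11.6  -4.4  11.6] z [-12.9 -10.9   9.6]
-0.04 2433 y [-8.1  0.9  9.6] z [-23.5  -7.3  20.5]
-0.03 551 y [-11.7  -0.   11. ] z [-23.8 -10.4  -5.9]
-0.02 436 y [-11.7  -0.5  11. ] z [-23.7 -10.4  -5.8]
-0.01 300 y [-11.    0.8  10.9] z [-23.8 -10.5  -6.1]
0.0 103 y [-2.8  0.8  4.7] z [-23.9 -23.4 -22.5]
0.01 86 y [-2.6  1.1  4.8] z [-24.  -23.4 -22.8]
0.02 79 y [-2.8  1.4  5. ] z [-23.8 -23.3 -22.6]
0.03 68 y [-3.   1.1  5.1] z [-23.8 -23.4 -22.3]
0.04 57 y [-3.1  0.8  4.8] z [-23.7 -23.4 -22.3]
0.05 51 y [-2.8  0.8  4.9] z [-23.8 -23.4 -22.5]
0.06 45 y [-2.9  1.5  5.1] z [-23.7 -23.4 -22.5]
0.07 34 y [-3.1  0.7  4.6] z [-23.7 -23.3 -22.6]
0.08 35 y [-3.2  0.7  4.7] z [-23.7 -23.4 -22.5]
0.09 30 y [-2.6  1.1  4.9] z [-23.7 -23.3 -22.6]
0.1 5 y [-2.4  0.7  4. ] z [-23.4 -23.4 -23.1]
side 0.0 28 y [-3.3 -2.1  4.5] z [-2.2 18.7 22.3]
side 0.01 34 y [-3.2 -2.   3.7] z [-22.6   4.7  21.7]
side 0.02 42 y [-3.2 -2.1  4.3] z [-22.6   4.7  22.6]
side 0.03 32 y [-3.5 -2.2  3.3] z [-20.5   8.2  22.1]
side 0.04 36 y [-3.4 -2.5  3.4] z [-19.6   5.6  21.6]
side 0.05 33 y [-3.2 -2.2  3.2] z [-19.5   8.6  21.8]
side 0.06 36 y [-3.4 -2.2  2.9] z [-18.4   3.5  22.2]
side 0.07 32 y [-3.  -2.4  4.5] z [-19.3   8.9  21.6]
side 0.08 34 y [-3.3 -2.   4.1] z [-18.6   5.7  23.1]
side 0.09 28 y [-3.1 -2.2  5.3] z [-18.7   8.9  21.7]
xmax 0.0989108878467749
```

View pics/combo4.png

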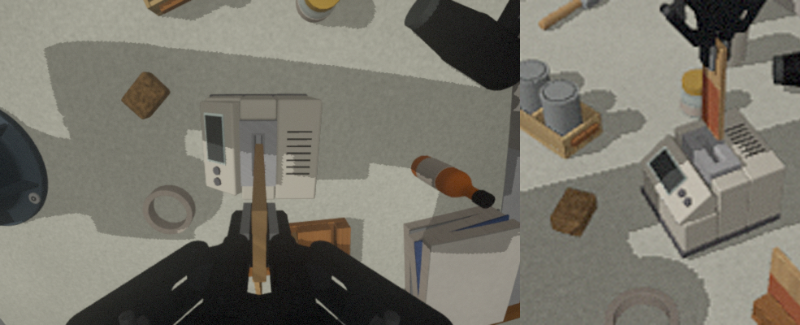

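The board hangs straight in the hand, with its edge constant along the height. It sits +1.0 mm along the jaw axis in the camera's view, which is a camera bias shared with the slot measurement, so I correct for it. I insert with force monitoring.

```bash
cat >> h.py <<'E'
YS=np.radians(-13.8);EX=np.array([np.cos(YS),np.sin(YS)]);EY=np.array([-EX[1],EX[0]])
def loc(v): v=np.array(v); return np.array([v[:2]@EX,v[:2]@EY,v[2]])
E
python3 - <<'E'
from h import *
s=np.array([.5133,-.0697])-.001*EX-.0001*EY
m.move_l([*s,.228],down(YS),max_speed=.1); m.dwell(.3)
e=np.array(m.current_ee_pos()); cmd=s+(s-e[:2]); print('err mm',((e[:2]-s)*1000).round(2))
m.move_l([*cmd,.226],max_speed=.05); m.dwell(.2); f0=np.array(m.current_force()); e=np.array(m.current_ee_pos()); print('err',((e[:2]-s)*1000).round(2))
z=.226
while z>.150:
    z-=.003 if z>.205 else .006
    m.move_l([*cmd,z],max_speed=.05); f=loc(np.array(m.current_force())-f0); e=np.array(m.current_ee_pos())
    print(round(z,4),'f xyz',f.round(1),'z',e[2].round(4),'lat',(loc([*(e[:2]-s),0])[:2]*1000).round(2))
    if np.linalg.norm(f)>15: print('STOP');break
print(m.current_time(),m.current_grip_width()*85)
E
```

```text
err mm [ 0.18 -0.05]
err [-0.14  0.05]
0.223 f xyz [-0.2  0.1  0.5] z 0.2228 lat [-0.31  0.02]
0.22 f xyz [ 0.4 -0.5  0.6] z 0.2198 lat [-0.29  0.  ]
0.217 f xyz [-0.8 -0.2  0.6] z 0.2168 lat [-0.29 -0.  ]
0.214 f xyz [ 0.4 -0.5  0.1] z 0.2138 lat [-0.3   0.02]
0.211 f xyz [ 0.1 -0.3  0.1] z 0.2108 lat [-0.29  0.02]
0.208 f xyz [0.1 0.1 0.5] z 0.2078 lat [-0.28 -0.01]
0.205 f xyz [-0.5 -1.7  0.3] z 0.2048 lat [-0.29  0.01]
0.199 f xyz [-0.3  0.7  0.3] z 0.1986 lat [-0.39  0.01]
0.193 f xyz [-0.7 -1.5 -0.2] z 0.1926 lat [-0.38 -0.  ]
0.187 f xyz [ 0.7 -0.5  0.8] z 0.1867 lat [-0.34  0.01]
0.181 f xyz [-1.6  0.4  0.1] z 0.1806 lat [-0.38 -0.01]
0.175 f xyz [-0.4 -0.9 -0.3] z 0.1746 lat [-0.37 -0.  ]
0.169 f xyz [-0.3 -1.   0.3] z 0.1686 lat [-0.39 -0.01]
0.163 f xyz [-0.7  0.4 -0. ] z 0.1626 lat [-0.38  0.01]
0.157 f xyz [ 0.1 -0.2  0.9] z 0.1567 lat [-0.38  0.01]
0.151 f xyz [0.  0.5 1.3] z 0.1506 lat [-0.36 -0.01]
0.145 f xyz [0.3 0.2 2.9] z 0.1451 lat [0.17 0.02]
30.5917 7.131116510380301
```

The board went in freely and met the spring at TCP ≈ 0.147, as expected. Now I press to the stop.

```bash
python3 - <<'E'
from h import *
s=np.array([.5133,-.0697])-.001*EX-.0001*EY
m.set_gripper(0.0,effort=100)
z=.145; 
while z>.130:
    z-=.001; m.move_l([*s,z],max_speed=.03); m.dwell(.1); f=loc(m.current_force()); e=m.current_ee_pos()
    print(round(z,4),f.round(1),np.round(e[2],4))
    if f[2]>18-1: break
m.dwell(1.0); print('hold',loc(m.current_force()).round(1),np.array(m.current_ee_pos()).round(4),m.current_grip_width()*85,m.current_time())
c,rgb,d=frame('side'); save(rgb[100:300,180:430],'s8.png',3)
p=np.array(m.current_ee_pos());R=np.array(m.current_tcp_rot())
c,rgb,d=frame('wrist'); Q=(pts(cloud(c,d))-p)@R
k=Q[(abs(Q[:,1])<.006)&(Q[:,0]>-.042)&(Q[:,0]<-.03)&(Q[:,2]>-.026)&(Q[:,2]<.02)]
print('top x in tool',np.percentile(k[:,0],[2,20,50])*1000)
E
```

```text
0.144 [1.6 1.8 3.8] 0.1441
0.143 [0.9 0.6 3.6] 0.143
0.142 [1.3 0.9 3.8] 0.142
0.141 [ 0.6 -0.2  4.5] 0.141
0.14 [2.2 1.4 4.9] 0.14
0.139 [1.5 0.1 5.2] 0.139
0.138 [2.1 0.  4.5] 0.1381
0.137 [ 0.2  0.3 11.6] 0.1377
0.136 [-1.1 -0.5 20.5] 0.1376
hold [-1.8  0.2 21.2] [ 0.513  -0.0697  0.1376] 6.2890727986811825 34.9583
top x in tool [-38.05408619 -37.2544538  -36.78471684]
```

View pics/s8.png

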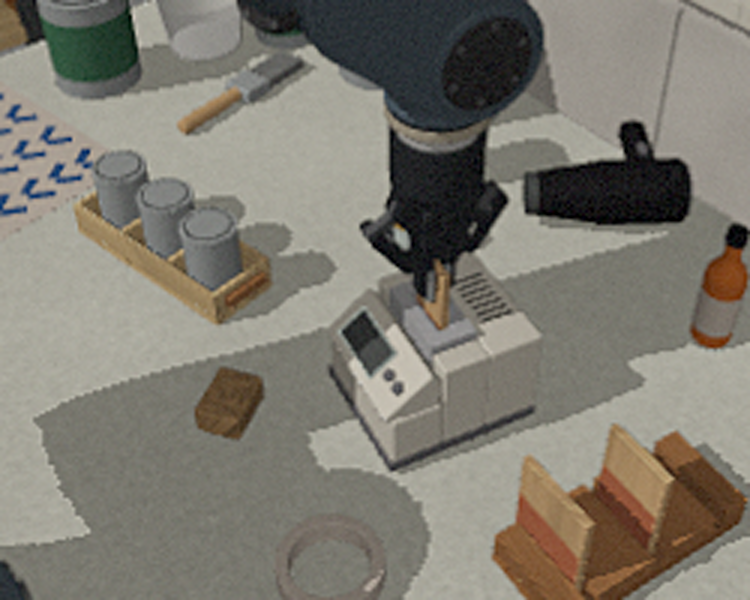

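The picture shows all three tins upright in the crate (165,215), the sample in the slot (437,295), and the two other boards still in the stand. The stop was hit hard at TCP 0.1376, 10 mm below first contact, and the push holds at a steady 21 N. I hand in.

```bash
python3 -c "
from bench import manip as m
m.sign_off()"
```

```text
the job is handed in; nothing more can be done
```

I placed both loose tins in the crate, pressed the sample board fully home in the colour reader, and handed in at about 35 s with the board still gripped and held down.

- **Tins:** they stand upright in cells 1 and 2. The wrist camera put each about 1 mm from where I aimed, with tops at 88 mm, which matches tins resting on the crate floor. The tin already in cell 0 and the jar measured where they were before.
- **Sample board:** I took the tall, narrow wooden board from the stand and left the yellow look-alike. It hung straight in the gripper and went foot first into the slot with almost no side force. The spring met it at a tool height of about 0.147 m, and it stopped hard at 0.1376 m, matching the foot's 10 mm of travel. The final push held steady at about 21 N.
- **Other boards:** the last side picture shows both still standing in the stand.

**Disagreements:**
- The scene and side cameras differed by up to about 5 mm in x.
- The wrist camera read about 1 mm off along the jaws, and I corrected for that before inserting.
- The top of the board read about 37 mm above the fingertips, where I worked out 37.5 mm. I take that as no slip in the grip.
- The last side picture doesn't show the jar clearly, so I did not check it again after the tins were placed.

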